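# Key the terminal box and hold its sprung cover just below balance

### The arm

A 6-joint arm with a two-finger parallel gripper is mounted at the origin on a cart in front of the work surface, level with it; the furniture and walls round the work are solid. World frame = base frame: x ahead of the robot, y to its left, z up, the work surface at z = 0. Lengths are in m, angles in rad, forces in N, time in s.
With the tool pointing down it reaches from about 0.35 to 0.975 m from the base axis. Payload 4.9 kg.
Tool frame: the origin (TCP) lies at the very end of the fingers, on their centre line; the grasp point (between the pads) lies 19 mm behind it; z points along the fingers, y is the line along which they close (so a half turn about z gives the same grasp; the last joint's range is limited). The gripper opens to 85 mm and grips with 20 to 120 N. Pads are 22 mm wide; open, the fingers measure 114 mm over their backs; the gripper's body (76 mm by 85 mm) begins 54 mm behind the grasp point. The pads swing forward as they close: fully open they stand 13 mm farther back than shut.
Start: joints at [-1.379, 0.053, 1.613, -0, 1.476, -0.119], TCP at [0.191, -0.595, 0.231] pointing down, gripper open.
Joint ranges: [-3.01, 3.01], [-1.01, 2.22], [0.06, 2.58], [-1.02, 4.17], [0.09, 2.62], [-3.14, 3.14]. Speed limits (rad/s): [2.57, 2.57, 3.14, 3.14, 3.14, 3.14].

### API

Orientations are given as a rotation vector (axis times angle).
In Python, from station import get_obs, optics, ctrl gives the robot as it stands.
- The arm moves only by the shell command python3 -m pendant 'ROWS' [FORCE]. ROWS is JSON, a list of rows, each a list of 3 entries, a list of its own where there are three numbers: the shift along the tool's x, y, z in mm, then the turn, a rotation vector about the tool's x, y, z in rad, then the opening, from 0 (shut) to 1 (fully open). A call has 1 to 12 rows; each row shifts and turns the commanded pose from where the row before left it, along the tool's axes as they then stand; what a row does not reach is not made up. A row lasts 1/12 s, in which the tool goes at most 41.7 mm and 7.16 degrees, less where a joint would pass 70% of its speed; a pose out of reach is approached as far as the arm can. A call is refused whole if a number of a shift passes 41.7 or a number of a turn 0.125, either way. A call with a gripper value outside its range is refused whole. The fingers move at their own pace and stop on an object; FORCE is the grip in N (left out, the last holds). Time passes only in rows, so rows that do not move let the fingers close. It gives the time, the measured TCP pose, the force, the opening and the grip force at its end, in the units of the state.
- get_obs(): the state, without advancing time (a new reading comes with each control period).
- optics.get_image(name): name is "scene" or "side" or "wrist"; returns the picture (400x640x3 uint8, red, green, blue); there is no depth.
- optics.camera_model(name): a dict with "fx", "fy", "cx", "cy" (pixels), "distortion" ([k1, k2, p1, p2, k3] as OpenCV has them; the pictures are not rectified), "cam_to_world" (4x4, takes a point from camera to world coordinates). Camera axes: x right, y up, looking along -z (the intrinsics and any distortion apply to the point x, -y, -z); pixel columns grow to the right and rows downward; lengths in m; the calibration is good to about 2 mm. A picture is of the moment at which its call begins: read the wrist's pose just before it. camera_model takes no time and is no camera call; for the wrist camera it gives the pose at the moment of the call.
- ctrl.finish_job(): hands the job in; it is judged then, once.
The state is a dict: "t": time; "q": joint angles; "dq": joint speeds; "effort": joint torques, N m; "tool_pos": TCP position; "tool_rot": TCP orientation; "contact_force": force on the tool from outside, world axes, zero at the start; "wrist_torque": the same for the moment, N m; "opening": finger opening in m; "grip_force": force on a finger pad.
Only numpy, scipy, OpenCV 4.12 (cv2) and the standard library are available. Lean on these libraries where they do the work, as an engineer would, in place of code of your own. Each camera call takes 0.05 s, during which the arm holds its last target. There are 200 camera calls.

### The job

Take the interlock pin from its stand and push it fully home in the socket beside the terminal box's cover. Then lift the sprung cover by its bar past its balance point (50 degrees open), without letting it fly up to its stop, bring it back down to just below that point, roughly 5 degrees under, and finish with the gripper still holding it there. Do not push the loose tape roll or wrench about.

Things in the scene. Friction and masses are not known exactly. Their poses are not given: they have to be found in the camera images.
- pin: Loose pin, about 60 g, upright in its stand at the start. Origin: centre of its lower tip, z up along the pin. Steel shaft 8 mm in diameter, 35 mm long, tip chamfered; steel collar 24 mm in diameter from 35 to 39 mm; black cylindrical grip 20 mm in diameter from 39 to 83 mm above the origin. In stand and socket alike it goes in 35 mm, until the collar rests on the top face.
- pin_stand: Fixed plain aluminium block, 60 x 60 x 50 mm high, in whose central 10 mm hole the pin is parked. Origin at the centre of its underside.
- terminal_box: Fixed grey metal box, 160 mm deep (its x) x 170 wide (y) x 85 high, under a grey cover. Origin: centre of its underside; x points from its front to its hinge side (away from the robot at yaw 0), y to its left. A plastic socket block 56 x 56 x 55 mm high stands against its right-hand (-y) side. Place and yaw vary.
- socket (a point): Centre of the mouth of the round socket in the top face of the socket block, 55 mm above the table; hole 10 mm in diameter, vertical, 40 mm deep, with a 2 mm chamfer. It lies at x 0, y -118 mm in the box frame. Axes as the box.
- cover_hinge (a point): Middle of the cover's hinge axis, along the back edge of the box, 90 mm above the table, at x +80 mm in the box frame. Axes as the box; the hinge axis is y.
- cover_bar (a point): Middle of the round grab bar at the cover's front edge: 12 mm thick, 110 mm long, parallel to the hinge, 205 mm from its axis, 33 mm clear of the cover, on a leg at each end; axes turn with the cover. Height = 90 mm + 205 sin(angle), x in the box frame = 80 mm - 205 cos(angle). A gripper pointing down can pinch it front and back; it turns between the pads as the cover swings.
- cover (a joint): Opening angle of the cover, rad: 0 shut (the start), 1.45 at its stop. Springs carry part of its 1.6 kg. Balance point 0.87 (50 degrees): below it the cover sinks shut by itself, above it the springs throw it up to the stop. Lifting at the bar takes 2.7 N when shut, falling to 0 at the balance point; 0.1 rad under it the bar bears down with 0.6 N.
- tape_roll: Loose roll of masking tape lying flat, 100 mm across, 25 mm high. Origin at the centre of its underside. A bystander.
- wrench: Loose steel combination wrench, 164 mm long, 26 mm wide and 6 mm thick, lying on the table. Origin at the middle of its underside. A bystander.

How it is judged:
By the outcome, as a careful person would: the job done as asked, in the order asked, and still so for the second after the job is handed in, while the arm keeps its last pose, push and grip.
It also fails if it takes over 54 s, if anything falls off the work surface, if the arm or the gripper's body presses on something with over 40 N, if the wrist force passes 120 N, or if a joint passes its speed limit or range.

## Working session

There is one attempt and no reset: what is moved stays moved. The work goes in short steps, Python scripts to look and compute and a shell command to move; the robot and the scene stay as the last step left them, time stands still between calls to the robot, and variables do not carry over. Pictures are saved under pics/ and viewed, at most 10 in all, crops included, and the job is handed in when it is done.

```bash
ls; mkdir -p pics; python3 - <<'E'
from station import get_obs, optics
import cv2,numpy as np
o=get_obs();print(o)
ims=[optics.get_image(n) for n in("scene","side")]
for n,i in zip(("scene","side"),ims):
    cv2.imwrite(f"pics/{n}0.png",i[:,:,::-1]); m=optics.camera_model(n);print(n,m)
E
```

```text
pics
{'t': 0.0, 'q': array([-1.37896994e+00,  5.33807598e-02,  1.61429742e+00, -3.11788488e-06,
        1.47597464e+00, -1.18999191e-01]), 'dq': array([ 0.00074295, -0.00016981, -0.00051992,  0.00038685, -0.00038308,
       -0.00281518]), 'effort': array([ 1.18922115e-03, -3.93677008e+01, -3.70177031e+01, -2.54681345e-04,
        6.94888717e-03,  7.45317152e-06]), 'tool_pos': array([ 0.1910344 , -0.59444009,  0.23004614]), 'tool_rot': array([-3.10169534e+00, -4.85962409e-01,  1.22603869e-04]), 'contact_force': array([ 0.09828508, -0.01235781, -0.77762502]), 'wrist_torque': array([ 0.02339877, -0.02182255,  0.02696929]), 'grip_force': 0.0, 'opening': 0.08533546126040038}
scene {'fx': 512.6352093754784, 'fy': 512.6352093754784, 'cx': 313.31726752683977, 'cy': 203.7190446346557, 'distortion': array([0.05358984, 0.        , 0.        , 0.        , 0.        ]), 'cam_to_world': array([[ 0.57664726,  0.37857195, -0.72398979, -0.16396442],
       [-0.81686255,  0.25131051, -0.51920959, -0.74425195],
       [-0.01461194,  0.89080094,  0.45415876,  0.52413572],
       [ 0.        ,  0.        ,  0.        ,  1.        ]])}
side {'fx': 462.3309589261155, 'fy': 462.3309589261155, 'cx': 319.11276793895865, 'cy': 198.59958563521155, 'distortion': array([-0.02833666,  0.        ,  0.        ,  0.        ,  0.        ]), 'cam_to_world': array([[ 0.93301127,  0.17439638, -0.31476321,  0.21696205],
       [-0.35951311,  0.41407367, -0.8362376 , -1.16225692],
       [-0.01550165,  0.8933806 ,  0.44903319,  0.56919126],
       [ 0.        ,  0.        ,  0.        ,  1.        ]])}
```

View pics/scene0.png

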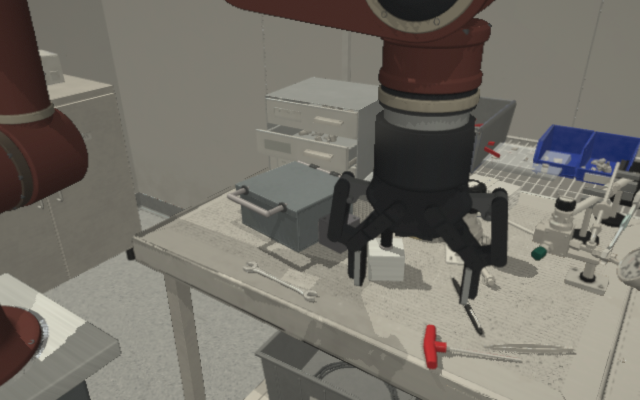

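View pics/side0.png

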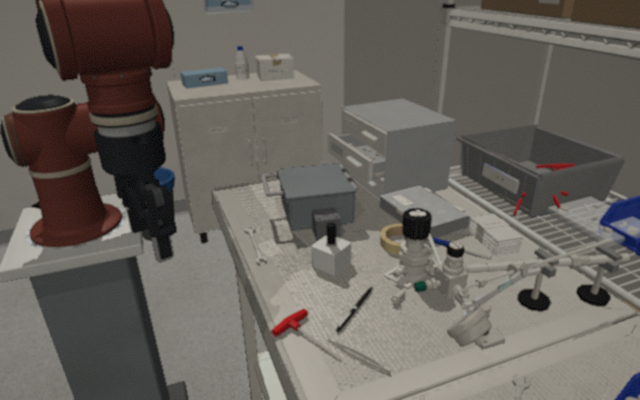

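The scene view shows the box (cover bar ends near 235,193 and 283,208), the stand (385,262) partly behind the gripper, and the wrench (280,280). The side view shows the pin grip (331,233), stand (331,255), dark socket block (326,220), box cover (316,182), tape roll (395,238) and wrench (255,245).

```bash
cat > h.py <<'E'
from station import get_obs, optics
import cv2,numpy as np
from scipy.spatial.transform import Rotation as R
np.set_printoptions(precision=4,suppress=True)
def ray(m,uv):
    K=np.array([[m["fx"],0,m["cx"]],[0,m["fy"],m["cy"]],[0,0,1]])
    p=cv2.undistortPoints(np.array([[uv]],float),K,np.array(m["distortion"]))[0,0]
    T=m["cam_to_world"]; d=T[:3,:3]@np.array([p[0],-p[1],-1]); return T[:3,3],d/np.linalg.norm(d)
def onz(m,uv,z):
    c,d=ray(m,uv); return c+d*(z-c[2])/d[2]
def tri(obs):
    A=0;b=0
    for m,uv in obs:
        c,d=ray(m,uv);P=np.eye(3)-np.outer(d,d);A=A+P;b=b+P@c
    x=np.linalg.solve(A,b)
    return x,[np.linalg.norm((np.eye(3)-np.outer(d,d))@(x-c)) for c,d in (ray(m,u) for m,u in obs)]
def proj(m,X):
    T=m["cam_to_world"]; p=T[:3,:3].T@(np.asarray(X)-T[:3,3]); p=np.array([[p[0],-p[1],-p[2]]])
    K=np.array([[m["fx"],0,m["cx"]],[0,m["fy"],m["cy"]],[0,0,1]])
    return cv2.projectPoints(p,np.zeros(3),np.zeros(3),K,np.array(m["distortion"]))[0][0,0]
E
python3 - <<'E'
from h import *
s=optics.camera_model("side");c=optics.camera_model("scene")
print("pin top",onz(s,(331,225),.098),"pintop scene",onz(c,(386,234),.098))
print("tri",tri([(s,(331,225)),(c,(386,234))]))
for n,uv,z in(("tape",(395,238),.02),("wr1",(250,231),0),("wr2",(262,260),0),("sock",(326,214),.055)):print(n,onz(s,uv,z))
print("wr scene",onz(c,(248,266),0),onz(c,(312,296),0))
print("bar scene",onz(c,(233,193),.09),onz(c,(284,210),.09), onz(s,(264,178),.09),onz(s,(274,208),.09))
S=cv2.imread("pics/side0.png")[130:310,200:460];C=cv2.imread("pics/scene0.png")[150:310,210:450]
cv2.imwrite("pics/c1.png",np.vstack([cv2.resize(S,(520,360)),cv2.copyMakeBorder(cv2.resize(C,(360,240)),0,0,0,160,0)]))
m=optics.camera_model("wrist");print(m)
E
```

```text
pin top [ 0.5265 -0.4059  0.098 ] pintop scene [ 0.4921 -0.4187  0.098 ]
tri (array([ 0.5274, -0.3994,  0.0845]), [np.float64(0.008689443234673161), np.float64(0.008689443234673242)])
tape [ 0.6885 -0.3903  0.02  ]
wr1 [ 0.399  -0.2002  0.    ]
wr2 [ 0.3942 -0.3318  0.    ]
sock [ 0.5635 -0.2852  0.055 ]
wr scene [ 0.4017 -0.1899  0.    ] [ 0.3945 -0.3379  0.    ]
bar scene [ 0.479  -0.0907  0.09  ] [ 0.4779 -0.2179  0.09  ] [ 0.4655 -0.1064  0.09  ] [ 0.4435 -0.2743  0.09  ]
{'fx': 305.34967248941365, 'fy': 305.34967248941365, 'cx': 313.65853898772394, 'cy': 200.97608852130733, 'distortion': array([-0.0592,  0.    ,  0.    ,  0.    ,  0.    ]), 'cam_to_world': array([[ 0.3052,  0.9128,  0.2715,  0.2595],
       [-0.9523,  0.2934,  0.0841, -0.5728],
       [-0.0029, -0.2842,  0.9588,  0.3738],
       [ 0.    ,  0.    ,  0.    ,  1.    ]])}
```

```bash
python3 -m pendant '[[[35,-17,-12],[0,0,0],1],[[35,-17,-12],[0,0,0],1],[[35,-17,-12],[0,0,0],1],[[35,-17,-12],[0,0,0],1],[[35,-17,-12],[0,0,0],1],[[35,-17,-12],[0,0,0],1],[[35,-17,-12],[0,0,0],1],[[35,-17,-12],[0,0,0],1],[[0,0,0],[0,0,0],1],[[0,0,0],[0,0,0],1],[[0,0,0],[0,0,0],1]]' 30; python3 - <<'E'
from h import *
import json
o=get_obs();m=optics.camera_model("wrist");i=optics.get_image("wrist")
cv2.imwrite("pics/w1.png",i[:,:,::-1]);np.save("w1.npy",m,allow_pickle=True);print(o["tool_pos"],o["q"],R.from_rotvec(o["tool_rot"]).as_matrix()[:,0],m["cam_to_world"])
E
```

```text
t: 1.02
tool_pos: [0.4158, -0.3799, 0.3266]
tool_rot: [-3.103, -0.487, 0.002]
contact_force: [-0.3, 0.1, 0.1]
opening: 0.0857
grip_force: 0.0
[ 0.4158 -0.3799  0.3266] [-0.8721 -0.1325  1.6362 -0.0005  1.639   0.3875] [ 0.952   0.3062 -0.0009] [[ 0.3056  0.9124  0.2721  0.4844]
 [-0.9521  0.2934  0.0855 -0.358 ]
 [-0.0018 -0.2853  0.9584  0.4701]
 [ 0.      0.      0.      1.    ]]
```

View pics/w1.png

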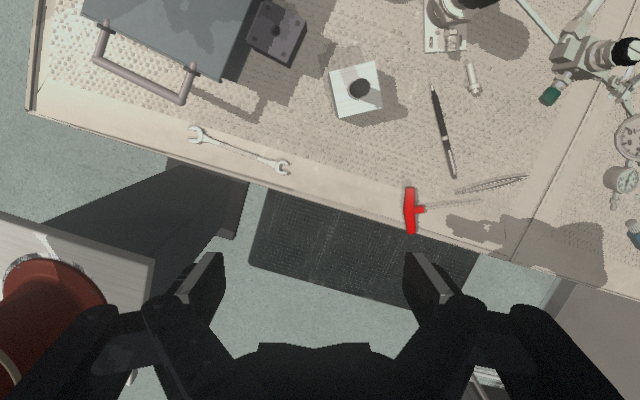

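The picture shows the pin grip top on its stand (359,88), socket hole in the dark block (277,33), bar ends (100,60) and (182,101), and the wrench (240,150), which is clear of the stand.

```bash
python3 - <<'E'
from h import *
m=np.load("w1.npy",allow_pickle=True).item()
print("pin",onz(m,(359,88),.098),"sock",onz(m,(277,33),.055),"bar",onz(m,(98,61),.09),onz(m,(182,101),.09))
E
python3 -m pendant '[[[0,0,0],[0,0,-0.124],1],[[0,0,0],[0,0,-0.124],1],[[0,0,0],[0,0,-0.124],1],[[0,0,0],[0,0,-0.124],1],[[0,0,0],[0,0,-0.124],1],[[0,0,0],[0,0,-0.124],1],[[0,0,0],[0,0,-0.124],1],[[0,0,0],[0,0,-0.124],1],[[0,0,0],[0,0,-0.124],1],[[0,0,0],[0,0,-0.124],1],[[0,40,0],[0,0,0],1],[[0,40,0],[0,0,0],1]]'
python3 -m pendant '[[[0,0,0],[0,0,0],1],[[0,0,0],[0,0,0],1],[[0,0,0],[0,0,0],1]]'
python3 - <<'E'
from h import *
m=optics.camera_model("wrist");i=optics.get_image("wrist")
cv2.imwrite("pics/w2.png",i[:,:,::-1]);np.save("w2.npy",m,allow_pickle=True)
for X in([.52,-.4,.098],[.6,-.27,.055],[.475,-.1,.09],[.475,-.2,.09]):print(proj(m,X))
E
```

```text
pin [ 0.5244 -0.3994  0.098 ] sock [ 0.5595 -0.2853  0.055 ] bar [ 0.4636 -0.0938  0.09  ] [ 0.4475 -0.2026  0.09  ]
t: 2.07
tool_pos: [0.4945, -0.3832, 0.3263]
tool_rot: [-2.249, -2.192, 0.001]
contact_force: [-0.2, -0.9, 0.1]
opening: 0.0856
grip_force: 0.0
t: 2.32
tool_pos: [0.495, -0.3824, 0.3261]
tool_rot: [-2.244, -2.196, 0.001]
contact_force: [0.2, 0.3, 0.4]
opening: 0.0853
grip_force: 0.0
[334.8906 185.3386]
[394.6478  77.6053]
[290.0572 -89.0243]
[293.2088  10.8854]
```

View pics/w2.png

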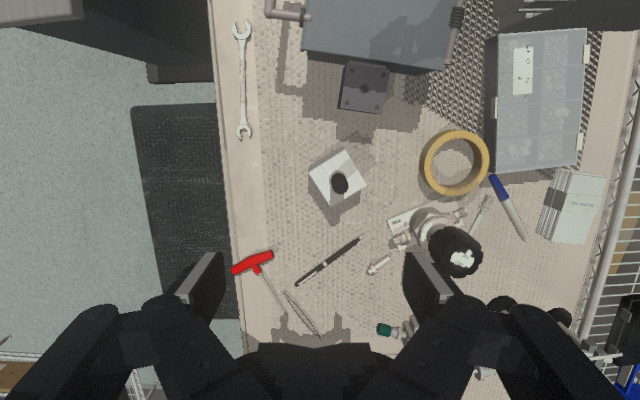

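w2 shows the pin grip (339,183) in its stand, the socket hole (363,89), the tape roll (457,162), the bar's right end (275,13) at the top edge and the wrench (242,80).

```bash
python3 - <<'E'
from h import *
a=cv2.imread("pics/w1.png");b=cv2.imread("pics/w2.png")
for n,i,(u,v) in(("w1",a,(359,88)),("w2",b,(339,183))):
    g=cv2.cvtColor(i,6);w=(g[v-20:v+20,u-20:u+20]<55).astype(np.uint8)
    k,l,s,c=cv2.connectedComponentsWithStats(w);j=1+np.argmax(s[1:,4]);print(n,s[j]+[u-20,v-20,0,0,0],c[j]+[u-20,v-20])
for n,i,(u,v) in(("w1",a,(277,33)),("w2",b,(363,89))):
    g=cv2.cvtColor(i,6)[v-8:v+9,u-8:u+9];print(g.min(),np.median(g));w=(g<np.median(g)-15).astype(np.uint8)
    k,l,s,c=cv2.connectedComponentsWithStats(w);print(n,s[1:]+[u-8,v-8,0,0,0],c[1:]+[u-8,v-8])
z=lambda i,u,v,r=25:cv2.resize(i[max(0,v-r):v+r,u-r:u+r],(380,290 if 0 else 290),interpolation=2)
cv2.imwrite("pics/c2.png",np.vstack([np.hstack([z(a,359,88),z(b,339,183)]),np.hstack([z(a,277,33),z(b,363,89)])]))
E
```

```text
Traceback (most recent call last):
ValueError: attempt to get argmax of an empty sequence
```

```bash
python3 - <<'E'
from h import *
a=cv2.imread("pics/w1.png");b=cv2.imread("pics/w2.png")
for n,i,(u,v) in(("w1",a,(359,88)),("w2",b,(339,183))):
    g=cv2.cvtColor(i,6);g=g[v-14:v+14,u-14:u+14];w=(g<90).astype(np.uint8);print(g.min(),g.max())
    k,l,s,c=cv2.connectedComponentsWithStats(w);print(n,s[1:]+[u-14,v-14,0,0,0],c[1:]+[u-14,v-14])
for n,i,(u,v) in(("w1",a,(277,33)),("w2",b,(363,89))):
    g=cv2.cvtColor(i,6)[v-8:v+9,u-8:u+9];print(g.min(),np.median(g));w=(g<np.median(g)-12).astype(np.uint8)
    k,l,s,c=cv2.connectedComponentsWithStats(w);print(n,s[1:]+[u-8,v-8,0,0,0],c[1:]+[u-8,v-8])
z=lambda i,u,v,r=25:cv2.resize(i[max(0,v-r):v+r,u-r:u+r],(290,290),interpolation=2)
cv2.imwrite("pics/c2.png",np.vstack([np.hstack([z(a,359,88),z(b,339,183)]),np.hstack([z(a,277,33),z(b,363,89)])]))
E
```

```text
60 215
w1 [[350  79  20  19 286]] [[359.2028  87.8007]]
52 209
w2 [[331 173  17  21 279]] [[338.9032 183.0717]]
42 80.0
w1 [[271  25   9  11  82]] [[275.1951  30.0488]]
51 78.0
w2 [[360  84   9   8  45]] [[364.2889  87.7111]]
```

View pics/c2.png

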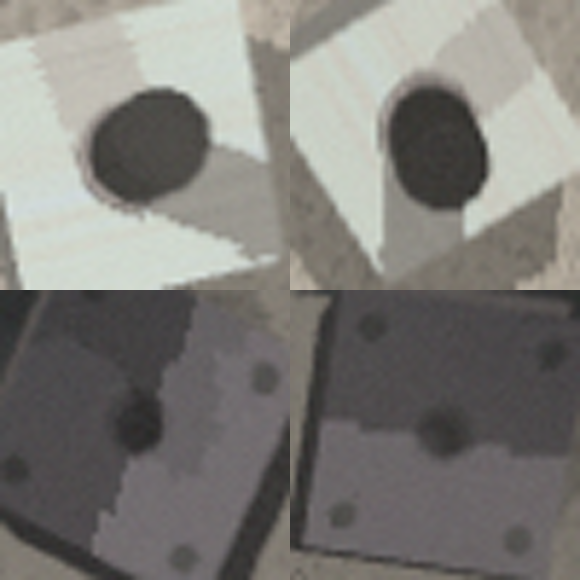

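The crops show the collar ring with the grip on top (w1 top disk at about 362,86; w2 at 340,186). The socket hole, cross-checked with the midpoints of the four screws, is at (275.9,30.9) in w1 and (364.7,88.8) in w2.

```bash
python3 - <<'E'
from h import *
a=np.load("w1.npy",allow_pickle=True).item();b=np.load("w2.npy",allow_pickle=True).item()
print("grip mid",tri([(a,(359.2,87.8)),(b,(338.9,183.1))]))
print("grip top",tri([(a,(362.1,86.3)),(b,(340,186.1))]))
print("z-cast",onz(a,(359.2,87.8),.080),onz(b,(338.9,183.1),.080),onz(a,(362.1,86.3),.098),onz(b,(340,186.1),.098))
print("sock",tri([(a,(275.9,30.9)),(b,(364.7,88.8))]),onz(a,(275.9,30.9),.055),onz(b,(364.7,88.8),.055))
o=get_obs();M=R.from_rotvec(o["tool_rot"]).as_matrix();print(M)
# box yaw from screws: w2 
P=[onz(b,(338+(x-290)/5.8,64+(y-290)/5.8),.055) for x,y in((371,326),(552,354),(517,541),(343,515))]
for i in range(4):
    d=P[(i+1)%4]-P[i];print(np.linalg.norm(d),np.degrees(np.arctan2(d[1],d[0]))%90)
print(M.T@(np.array([.5244,-.3994,0])-o["tool_pos"])*1000)
E
```

```text
grip mid (array([ 0.5266, -0.4016,  0.0793]), [np.float64(0.00012956201925205145), np.float64(0.00012956201925174677)])
grip top (array([ 0.5274, -0.4028,  0.092 ]), [np.float64(0.0005667267954307712), np.float64(0.0005667267954308729)])
z-cast [ 0.5266 -0.4016  0.08  ] [ 0.5264 -0.4014  0.08  ] [ 0.5273 -0.4022  0.098 ] [ 0.5264 -0.4011  0.098 ]
sock (array([ 0.5619, -0.2831,  0.0532]), [np.float64(0.00013154502656678008), np.float64(0.00013154502656658989)]) [ 0.5614 -0.2834  0.055 ] [ 0.5617 -0.2832  0.055 ]
[[ 0.0219  0.9998 -0.001 ]
 [ 0.9998 -0.0219  0.0005]
 [ 0.0004 -0.001  -1.    ]]
0.04049069490687864 80.92427447871233
0.04036462477371761 80.50096717928653
0.03982353524231099 80.90088093737697
0.04034895027107331 81.44818979279685
[-16.5301  30.2505 326.7786]
```

```bash
python3 -m pendant '[[[0,0,0],[0,0,0.068],1],[[0,0,0],[0,0,0.068],1],[[-7,17,20],[0,0,0],1],[[-7,17,30],[0,0,0],1],[[0,0,35],[0,0,0],1],[[0,0,35],[0,0,0],1],[[0,0,35],[0,0,0],1],[[0,0,35],[0,0,0],1],[[0,0,0],[0,0,0],1],[[0,0,0],[0,0,0],1],[[0,0,0],[0,0,0],1]]'
cat > e.py <<'E'
from h import *
import sys
t=np.array([float(x) for x in sys.argv[1:4]])
o=get_obs();M=R.from_rotvec(o["tool_rot"]).as_matrix()
print("remaining tool mm",M.T@(t-o["tool_pos"])*1000,"yaw y-axis",np.degrees(np.arctan2(M[1,1],M[0,1])),"tilt",M[2])
E
python3 e.py .5266 -.4016 .064
```

```text
t: 3.28
tool_pos: [0.5278, -0.402, 0.1402]
tool_rot: [2.386, 2.038, 0.0]
contact_force: [0.4, -1.4, 0.5]
opening: 0.0852
grip_force: 0.0
remaining tool mm [ 0.335  -1.499  76.2318] yaw y-axis -8.994351753869996 tilt [-0.0021  0.003  -1.    ]
```

```bash
python3 -m pendant '[[[0,-1,25],[0,0,0],1],[[0,0,25],[0,0,0],1],[[0,0,20],[0,0,0],1],[[0,0,6],[0,0,0],1],[[0,0,0],[0,0,0],1],[[0,0,0],[0,0,0],1]]'
python3 e.py .5266 -.4016 .064
python3 - <<'E'
from h import *
i=optics.get_image("side");m=optics.camera_model("side");u,v=proj(m,[.5266,-.4016,.07]).astype(int)
cv2.imwrite("pics/s2.png",cv2.resize(i[v-50:v+50,u-70:u+70,::-1],(700,500)))
E
```

```text
t: 3.78
tool_pos: [0.5278, -0.4018, 0.0643]
tool_rot: [2.385, 2.039, 0.001]
contact_force: [-0.2, -0.7, -0.3]
opening: 0.0854
grip_force: 0.0
remaining tool mm [ 0.0579 -1.2271  0.3385] yaw y-axis -8.94766515220707 tilt [-0.0024  0.0035 -1.    ]
```

View pics/s2.png

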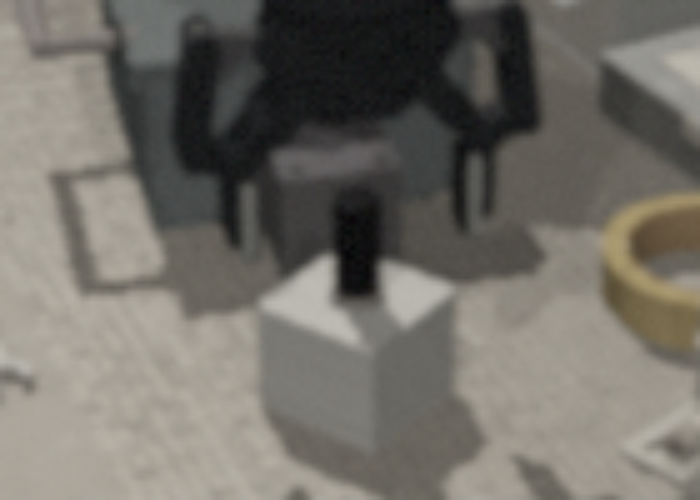

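The open fingers straddle the grip, which stands centrally between them (355,245). The tips are clear of the stand, so I'll close.

```bash
python3 -m pendant '[[[0,-1,0],[0,0,0],0.6],[[0,0,0],[0,0,0],0.3],[[0,0,0],[0,0,0],0],[[0,0,0],[0,0,0],0],[[0,0,0],[0,0,0],0],[[0,0,0],[0,0,0],0],[[0,0,0],[0,0,0],0],[[0,0,0],[0,0,0],0]]' 40
python3 e.py .5266 -.4016 .064
```

```text
t: 4.5
tool_pos: [0.526, -0.4005, 0.0616]
tool_rot: [2.387, 2.041, 0.001]
contact_force: [2.2, -0.3, 0.7]
opening: 0.0192
grip_force: 39.1
remaining tool mm [-1.0261  0.7365 -2.3966] yaw y-axis -8.93512054432072 tilt [-0.0003  0.0011 -1.    ]
```

```bash
python3 -m pendant '[[[0,0,-10],[0,0,0],0],[[0,0,-20],[0,0,0],0],[[0,0,-25],[0,0,0],0],[[0,0,-15],[0,0,0],0],[[0,0,0],[0,0,0],0],[[0,0,0],[0,0,0],0],[[0,0,0],[0,0,0],0]]'
python3 e.py .5617 -.2832 .130
python3 - <<'E'
from h import *
o=get_obs();p=o["tool_pos"]
ims={n:optics.get_image(n) for n in("side","scene")}
out=[]
for n in ims:
    m=optics.camera_model(n);u,v=proj(m,p+[0,0,-.02]).astype(int);print(n,u,v)
    out.append(cv2.resize(ims[n][v-30:v+30,u-30:u+30,::-1],(390,390),interpolation=2)); cv2.imwrite(f"pics/{n}3.png",ims[n][:,:,::-1])
cv2.imwrite("pics/c3.png",np.hstack(out))
E
```

```text
t: 5.08
tool_pos: [0.5247, -0.3997, 0.1297]
tool_rot: [-2.386, -2.04, 0.001]
contact_force: [0.6, 0.5, -0.9]
opening: 0.0187
grip_force: 39.6
remaining tool mm [120.816   18.4019  -0.1715] yaw y-axis -8.941801143343643 tilt [ 0.0013 -0.0022 -1.    ]
side 329 218
scene 385 216
```

View pics/c3.png

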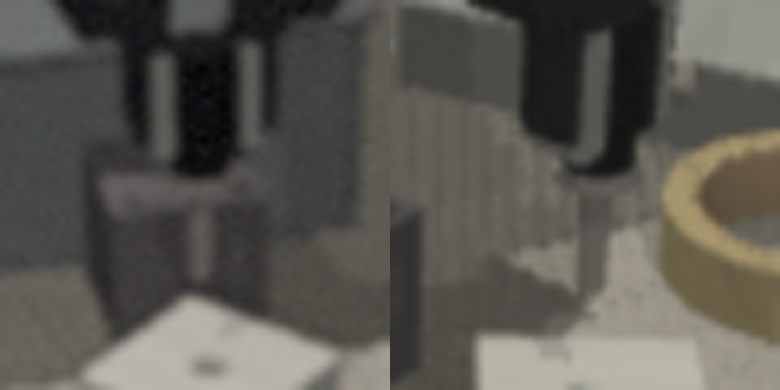

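Both views show the pin lifted clear and hanging straight; the tip is near side (330.2,231) and scene (385.8,233.7).

```bash
python3 - <<'E'
from h import *
s=optics.camera_model("side");c=optics.camera_model("scene")
S=cv2.imread("pics/side3.png");C=cv2.imread("pics/scene3.png")
x,r=tri([(s,(330.2,231)),(c,(385.8,233.7))]);print("tip",x,r)
x2,r=tri([(s,(299+205/6.5,188+172/6.5)),(c,(355+213/6.5,186+172/6.5))]);print("collar/grip bottom",x2,r)
o=get_obs();M=R.from_rotvec(o["tool_rot"]).as_matrix()
for p in(x,x2):print(M.T@(p-o["tool_pos"])*1000)
# reference check: hole in stand (mouth z .05) in the side view vs pin xy
print("hole via side",onz(s,(299+208/6.5,188+365/6.5),.05))
# socket mouth in original side image, projected from wrist estimate
print(proj(s,[.5617,-.2832,.055]),proj(s,[.5266,-.4016,.05]))
E
```

```text
tip [ 0.5264 -0.4008  0.0786] [np.float64(0.0021830882464667755), np.float64(0.0021830882464666905)]
collar/grip bottom [ 0.527  -0.4021  0.119 ] [np.float64(0.0013186520307240477), np.float64(0.0013186520307241142)]
[-1.1633  2.2276 50.3583]
[-2.2884  2.884   9.9422]
hole via side [ 0.5276 -0.4028  0.05  ]
[324.9569 213.7676] [330.3381 243.9582]
```

```bash
python3 -m pendant '[[[15,2,0],[0,0,0],0],[[30,4.5,0],[0,0,0],0],[[32,5,0],[0,0,0],0],[[30,4.5,0],[0,0,0],0],[[15,2,0],[0,0,0],0],[[0,0,10],[0,0,0],0],[[0,0,0],[0,0,0],0],[[0,0,0],[0,0,0],0],[[0,0,0],[0,0,0],0]]'
python3 e.py .5616 -.2821 .102
```

```text
t: 5.93
tool_pos: [0.5617, -0.2834, 0.1207]
tool_rot: [-2.388, -2.04, 0.001]
contact_force: [0.5, -0.3, -0.5]
opening: 0.019
grip_force: 39.6
remaining tool mm [ 1.247  -0.3226 18.7453] yaw y-axis -9.005814432179235 tilt [ 0.0001 -0.0009 -1.    ]
```

```bash
python3 -m pendant '[[[1.2,-0.3,8],[0,0,0],0],[[0,0,6],[0,0,0],0],[[0,0,4],[0,0,0],0],[[0,0,4],[0,0,0],0],[[0,0,4],[0,0,0],0],[[0,0,0],[0,0,0],0],[[0,0,0],[0,0,0],0]]'
python3 e.py .5616 -.2821 .0666
```

```text
t: 6.52
tool_pos: [0.562, -0.2813, 0.0948]
tool_rot: [-2.387, -2.041, 0.0]
contact_force: [-0.2, 0.2, -0.9]
opening: 0.019
grip_force: 39.6
remaining tool mm [-0.8733 -0.2003 28.2465] yaw y-axis -8.942460713638106 tilt [ 0.0003 -0.0007 -1.    ]
```

```bash
python3 -m pendant '[[[0,0,5],[0,0,0],0],[[0,0,5],[0,0,0],0],[[0,0,5],[0,0,0],0],[[0,0,4],[0,0,0],0],[[0,0,0],[0,0,0],0],[[0,0,0],[0,0,0],0]]'
python3 e.py .5616 -.2821 .0666
```

```text
t: 7.02
tool_pos: [0.5619, -0.2812, 0.0757]
tool_rot: [-2.387, -2.041, 0.0]
contact_force: [-0.0, -0.4, -0.3]
opening: 0.0191
grip_force: 39.6
remaining tool mm [-0.9533 -0.1618  9.1325] yaw y-axis -8.938800570337966 tilt [ 0.0004 -0.0008 -1.    ]
```

```bash
python3 -m pendant '[[[0,0,4],[0,0,0],0],[[0,0,3],[0,0,0],0],[[0,0,2],[0,0,0],0],[[0,0,1.5],[0,0,0],0],[[0,0,0],[0,0,0],0],[[0,0,0],[0,0,0],0]]'
python3 e.py .5616 -.2821 .0666
```

```text
t: 7.52
tool_pos: [0.5623, -0.2814, 0.0665]
tool_rot: [2.388, 2.042, -0.0]
contact_force: [-1.6, 1.9, 4.3]
opening: 0.0189
grip_force: 40.0
remaining tool mm [-0.7898 -0.5791 -0.0693] yaw y-axis -8.932811373203727 tilt [-0.  0. -1.]
```

```bash
python3 -m pendant '[[[0,0,1.5],[0,0,0],0],[[0,0,0],[0,0,0],0],[[0,0,0],[0,0,0],0]]'; python3 -m pendant '[[[0,0,1.5],[0,0,0],0],[[0,0,0],[0,0,0],0],[[0,0,0],[0,0,0],0]]'
```

```text
t: 7.77
tool_pos: [0.5625, -0.2816, 0.0665]
tool_rot: [2.387, 2.042, -0.0]
contact_force: [-4.6, 2.3, 11.5]
opening: 0.0192
grip_force: 40.5
t: 8.02
tool_pos: [0.5626, -0.2816, 0.0664]
tool_rot: [-2.387, -2.042, 0.0]
contact_force: [-8.8, 4.7, 18.0]
opening: 0.019
grip_force: 41.3
```

```bash
python3 -m pendant '[[[0,0,-2],[0,0,0],0.3],[[0,0,0],[0,0,0],0.6],[[0,0,0],[0,0,0],0.6],[[0,0,0],[0,0,0],0.6],[[0,0,-10],[0,0,0],0.6],[[0,0,-30],[0,0,0],0.6],[[0,0,-40],[0,0,0],0.6],[[0,0,-40],[0,0,0],0.6],[[0,-10,-40],[0,0,0],0.6],[[0,-30,-30],[0,0,0],0.6],[[0,-30,0],[0,0,0],0.6],[[0,-30,0],[0,0,0],0.6]]'
python3 -m pendant '[[[0,0,0],[0,0,0],0.6],[[0,0,0],[0,0,0],0.6],[[0,0,0],[0,0,0],0.6]]'
python3 - <<'E'
from h import *
m=optics.camera_model("wrist");i=optics.get_image("wrist");np.save("w3.npy",m,allow_pickle=True)
cv2.imwrite("pics/w3.png",i[:,:,::-1])
print(get_obs()["tool_pos"],proj(m,[.5617,-.2832,.098]),proj(m,[.4566,-.1471,.09]))
E
```

```text
t: 9.02
tool_pos: [0.4642, -0.2666, 0.2584]
tool_rot: [2.382, 2.038, 0.002]
contact_force: [-0.6, -0.2, -0.8]
opening: 0.0513
grip_force: 0.0
t: 9.27
tool_pos: [0.4642, -0.266, 0.2547]
tool_rot: [2.387, 2.041, 0.001]
contact_force: [-0.7, -0.8, -0.1]
opening: 0.0513
grip_force: 0.0
[ 0.4645 -0.2661  0.2545] [411.3557 186.8085] [286.365   62.6935]
```

View pics/w3.png

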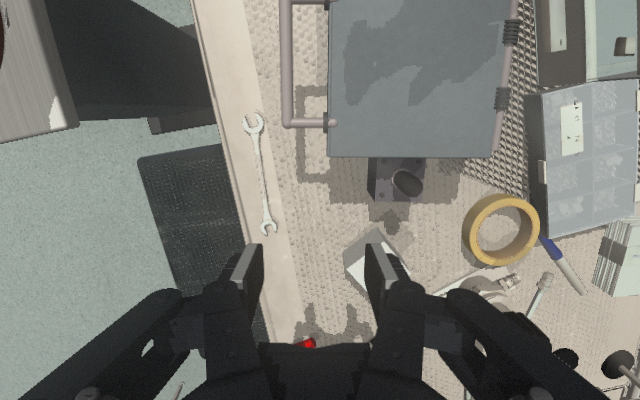

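w3 shows the pin standing in the socket (grip top about 407,183). The bar runs along column ~287 from row 5 to row 122, and the wrench and tape have not moved.

```bash
python3 - <<'E'
from h import *
a=np.load("w1.npy",allow_pickle=True).item();b=np.load("w3.npy",allow_pickle=True).item()
i=cv2.cvtColor(cv2.imread("pics/w3.png"),6)
for r in(30,60,90):print(r,i[r,276:300])
print("corner",tri([(a,(182,101)),(b,(287,122))]))
j=cv2.cvtColor(cv2.imread("pics/w1.png"),6);print(j[66:96,140])
print(onz(b,(287,30),.09),onz(b,(287.3,90),.09))
print("pin",onz(b,(408,183),.103),proj(b,[.5617,-.2832,.103]))
E
python3 e.py .4566 -.1471 .071
```

```text
30 [193 176 185 147 137 153 158 160 164 168 159 153 144 130 119 101 141 188
 184 182 185 196 202 206]
60 [201 200 201 183 147 143 153 162 165 169 165 154 148 140 124 113 117 171
 194 194 193 194 196 193]
90 [196 193 193 184 154 135 145 158 159 161 163 159 153 147 136 115 100 168
 168 152 138 136 136 134]
corner (array([ 0.4472, -0.201 ,  0.086 ]), [np.float64(2.377402413967897e-05), np.float64(2.3774024139691703e-05)])
[208 211 209 205 195 192 200 193 185 142 106 120 136 144 154 170 163 154
 145 136 157 206 194 188 199 192 188 185 196 202]
[ 0.4622 -0.1192  0.09  ] [ 0.4531 -0.1714  0.09  ]
pin [ 0.5572 -0.2773  0.103 ] [412.8798 188.0024]
remaining tool mm [116.3332 -26.4115 183.5042] yaw y-axis -8.929757056463018 tilt [-0.0001  0.0006 -1.    ]
```

```bash
python3 -m pendant '[[[20,-5,0],[0,0,0],0.4],[[38,-9,0],[0,0,0],0.4],[[38,-9,5],[0,0,0],0.4],[[20,-4,15],[0,0,0],0.4],[[0,0,30],[0,0,0],0.4],[[0,0,30],[0,0,0],0.4],[[0,0,30],[0,0,0],0.4],[[0,0,15],[0,0,0],0.4],[[0,0,0],[0,0,0],0.4],[[0,0,0],[0,0,0],0.4],[[0,0,0],[0,0,0],0.4]]'
python3 e.py .4560 -.1471 .073
python3 - <<'E'
from h import *
ims={n:optics.get_image(n) for n in("side","scene")}
out=[]
for n,X,r in(("scene",[.456,-.147,.1],45),("side",[.5617,-.2832,.075],30)):
    m=optics.camera_model(n);u,v=proj(m,X).astype(int)
    out.append(cv2.resize(ims[n][v-r:v+r,u-r:u+r,::-1],(390,390),interpolation=2))
cv2.imwrite("pics/c4.png",np.hstack(out))
E
```

```text
t: 10.23
tool_pos: [0.4566, -0.1476, 0.1308]
tool_rot: [2.386, 2.041, 0.001]
contact_force: [-0.0, 0.2, -0.1]
opening: 0.0338
grip_force: 0.0
remaining tool mm [ 0.4588 -0.8293 57.7981] yaw y-axis -8.922058129521506 tilt [-0.0006  0.002  -1.    ]
```

View pics/c4.png

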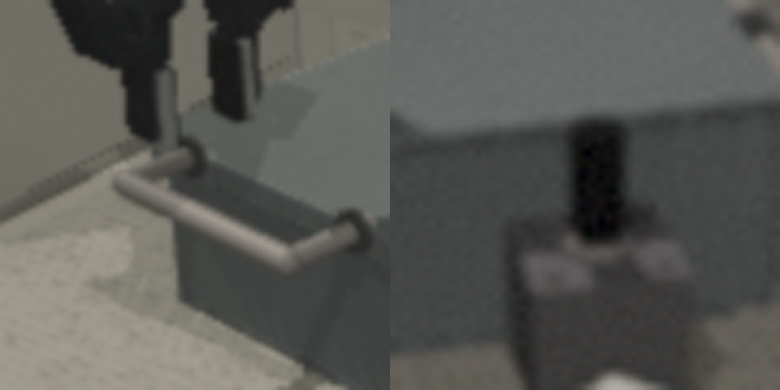

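The pin is seated with its collar on the block (side crop 598,245), and the fingers straddle the bar from above. I'll descend.

```bash
python3 -m pendant '[[[0,-0.8,20],[0,0,0],0.4],[[0,0,20],[0,0,0],0.4],[[0,0,15],[0,0,0],0.4],[[0,0,0],[0,0,0],0.4],[[0,0,0],[0,0,0],0.4]]'
python3 e.py .4560 -.1471 .073
```

```text
t: 10.75
tool_pos: [0.4547, -0.1472, 0.0749]
tool_rot: [2.388, 2.041, 0.0]
contact_force: [-0.3, -0.5, 0.0]
opening: 0.0341
grip_force: 0.0
remaining tool mm [0.2492 1.2334 1.8768] yaw y-axis -8.943060308624244 tilt [-0.      0.0002 -1.    ]
```

```bash
python3 -m pendant '[[[0,0,2],[0,0,0],0.25],[[0,0,0],[0,0,0],0],[[0,0,0],[0,0,0],0],[[0,0,0],[0,0,0],0],[[0,0,0],[0,0,0],0],[[0,0,0],[0,0,0],0]]' 25
python3 e.py .4560 -.1471 .073
```

```text
t: 11.25
tool_pos: [0.4569, -0.1478, 0.0742]
tool_rot: [2.384, 2.038, 0.005]
contact_force: [5.2, -0.3, -3.2]
opening: 0.0111
grip_force: 25.2
remaining tool mm [ 0.6011 -1.0168  1.2351] yaw y-axis -8.949955443901946 tilt [-0.0012  0.0067 -1.    ]
```

```bash
cat > th.py <<'E'
from h import *
o=get_obs();d=o["tool_pos"]-[.4569,-.1478,.0742];b=np.array([.988,-.156]);fx=d[:2]@b
print("theta from z",np.degrees(np.arcsin(d[2]/.205)),"from atan",np.degrees(np.arctan2(d[2],.205-fx)),"radius",np.hypot(d[2],.205-fx),"lateral mm",1e3*d[:2]@[.156,.988],"F",o["contact_force"],"open",o["opening"],"tau",o["wrist_torque"])
M=R.from_rotvec(o["tool_rot"]).as_matrix();print("z axis",M[:,2])
E
python3 -m pendant '[[[0,1.8,-9],[0,0,0],0],[[0,0.6,-9],[0,0,0],0],[[0,1,-9],[0,0,0],0],[[0,1.4,-9],[0,0,0],0],[[0,1.8,-9],[0,0,0],0],[[0,2.2,-9],[0,0,0],0],[[0,2.6,-8.5],[0,0,0],0],[[0,2.9,-8],[0,0,0],0],[[0,0,0],[0,0,0],0],[[0,0,0],[0,0,0],0]]'
python3 th.py
```

```text
t: 12.08
tool_pos: [0.468, -0.1495, 0.1432]
tool_rot: [-2.387, -2.041, 0.003]
contact_force: [-1.5, -4.4, -2.1]
opening: 0.0112
grip_force: 24.7
theta from z 19.679043338977152 from atan 19.60938098560347 radius 0.2056994517944409 lateral mm 0.03975677789747103 F [-1.5324 -4.4389 -2.1339] open 0.01115516295776367 tau [-0.7358  0.4703  0.0797]
z axis [-0.0022 -0.0006 -1.    ]
```

```bash
python3 -m pendant '[[[0,3.2,-8.4],[0,0,0],0],[[0,3.6,-8.2],[0,0,0],0],[[0,4,-8],[0,0,0],0],[[0,4.3,-7.9],[0,0,0],0],[[0,4.7,-7.6],[0,0,0],0],[[0,5,-7.5],[0,0,0],0],[[0,5.3,-7.2],[0,0,0],0],[[0,5.6,-7],[0,0,0],0],[[0,0,0],[0,0,0],0],[[0,0,0],[0,0,0],0]]'
python3 th.py
```

```text
t: 12.92
tool_pos: [0.5016, -0.1549, 0.2065]
tool_rot: [-2.384, -2.038, 0.009]
contact_force: [-14.8, -1.9, 8.4]
opening: 0.011
grip_force: 25.2
theta from z 40.1768663756373 from atan 39.62388110533473 radius 0.20738003028191665 lateral mm -0.019322448820008706 F [-14.7863  -1.8927   8.3954] open 0.010975492070258037 tau [-0.2554  2.3606  0.0226]
z axis [-0.0075  0.0001 -1.    ]
```

```bash
python3 -m pendant '[[[0,-2,-1],[0,0,0],0],[[0,0,0],[0,0,0],0],[[0,0,0],[0,0,0],0]]'
python3 th.py; python3 - <<'E'
from h import *
out=[]
for n,X,r in(("scene",[.5,-.155,.22],50),("side",[.55,-.16,.2],50)):
    i=optics.get_image(n);m=optics.camera_model(n);u,v=proj(m,X).astype(int)
    out.append(cv2.resize(i[v-r:v+r,u-r:u+r,::-1],(390,390),interpolation=2))
cv2.imwrite("pics/c5.png",np.hstack(out))
E
```

```text
t: 13.17
tool_pos: [0.5009, -0.1547, 0.2057]
tool_rot: [-2.387, -2.04, 0.004]
contact_force: [-4.3, -5.0, 0.2]
opening: 0.0108
grip_force: 24.9
theta from z 39.901616960042546 from atan 39.339796761365804 radius 0.20744255201018913 lateral mm 0.0014580098058024256 F [-4.3416 -4.9545  0.2435] open 0.010802935978805548 tau [-0.6279  0.7842  0.0155]
z axis [-0.0029 -0.0005 -1.    ]
```

View pics/c5.png

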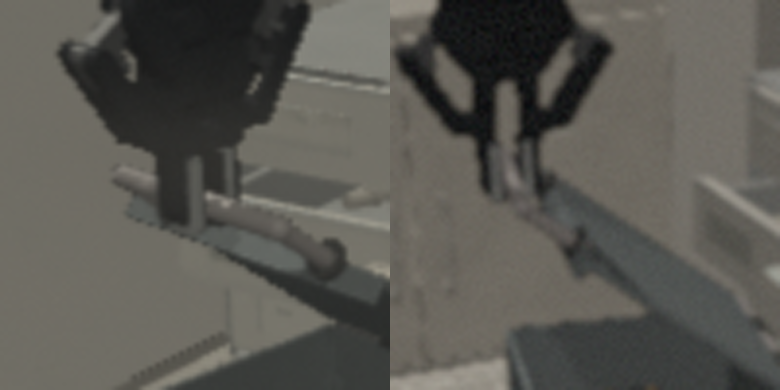

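Both crops show the cover at about 40°, with the bar held between the pads and the fingers clear of the cover. The radial load has gone.

```bash
python3 -m pendant '[[[-0.5,5.1,-6],[0,0,0],0],[[0,5.3,-5.7],[0,0,0],0],[[0,5.5,-5.4],[0,0,0],0],[[0,5.7,-5.1],[0,0,0],0],[[0,5.8,-4.7],[0,0,0],0],[[0,5.9,-4.4],[0,0,0],0],[[0,0,0],[0,0,0],0],[[0,0,0],[0,0,0],0]]'
python3 th.py
```

```text
t: 13.93
tool_pos: [0.5344, -0.16, 0.2396]
tool_rot: [-2.387, -2.041, 0.002]
contact_force: [-7.2, -0.3, 8.3]
opening: 0.0107
grip_force: 25.8
theta from z 53.78001195918657 from atan 52.58073947280012 radius 0.2082377871804757 lateral mm -0.008428111841271776 F [-7.2128 -0.3054  8.2698] open 0.010716418530639765 tau [-0.146   1.4396 -0.0741]
z axis [-0.0015  0.0001 -1.    ]
```

```bash
python3 -m pendant '[[[0,1.7,-2.2],[0,0,0],0],[[0,1.7,-2.1],[0,0,0],0],[[0,0,0],[0,0,0],0],[[0,0,0],[0,0,0],0],[[0,0,0],[0,0,0],0]]'
python3 th.py; python3 - <<'E'
from h import *
i=optics.get_image("side");m=optics.camera_model("side");cv2.imwrite("pics/s5.png",i[:,:,::-1]);j=optics.get_image("scene");cv2.imwrite("pics/sc5.png",j[:,:,::-1])
C=np.array([.5801,-.1666,0]);bx=np.array([.988,-.156,0]);by=np.array([.156,.988,0])
# bar end (right) expected pixel per angle
c=optics.camera_model("scene")
for t in(50,52,54,56):
    r=np.radians(t);X=C+bx*(.08-.205*np.cos(r))+[0,0,.09+.205*np.sin(r)]
    print(t,proj(m,X-by*.055),proj(c,X-by*.055),proj(c,X+by*.055))
u,v=proj(m,X-by*.055).astype(int);a=i[v-30:v+30,u-30:u+30]
u2,v2=proj(c,X-by*.055).astype(int);b=j[v2-30:v2+30,u2-30:u2+30];print(u-30,v-30,u2-30,v2-30)
cv2.imwrite("pics/c6.png",np.hstack([cv2.resize(k[:,:,::-1],(390,390),interpolation=2) for k in(a,b)]))
E
```

```text
t: 14.35
tool_pos: [0.5377, -0.1605, 0.2423]
tool_rot: [-2.387, -2.041, 0.001]
contact_force: [-5.9, -1.5, 6.4]
opening: 0.0108
grip_force: 25.5
theta from z 55.07836531646154 from atan 53.757303852376744 radius 0.20841000767290266 lateral mm 0.020470443831737812 F [-5.9437 -1.5145  6.3867] open 0.010831066072100614 tau [-0.1994  1.103  -0.0083]
z axis [-0.0011  0.0002 -1.    ]
50 [295.3258 127.9091] [293.0587 120.3022] [252.5145 108.1747]
52 [297.7036 125.7744] [295.2676 117.0763] [254.6282 105.1946]
54 [300.1568 123.7154] [297.5357 113.9495] [256.8051 102.3085]
56 [302.6817 121.7354] [299.8585 110.927 ] [259.0408  99.5211]
272 91 269 80
```

View pics/c6.png

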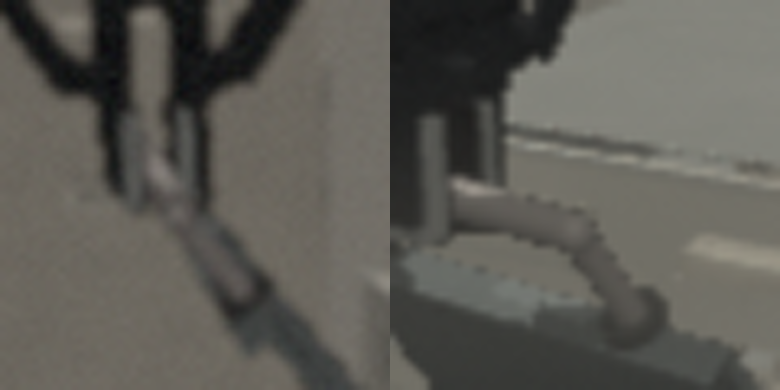

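The right corner of the bar is at scene pixel about (299,114.6), which puts the cover at about 54°, past the balance point and held. Now I'll bring it down to 45°.

```bash
python3 -m pendant '[[[0,-4.2,3.2],[0,0,0],0],[[0,-4.1,3.3],[0,0,0],0],[[0,-4,3.4],[0,0,0],0],[[0,-3.9,3.6],[0,0,0],0],[[0,-3.8,3.7],[0,0,0],0],[[0,-3.7,3.8],[0,0,0],0],[[0,0,0],[0,0,0],0],[[0,0,0],[0,0,0],0],[[0,0,0],[0,0,0],0],[[0,0,0],[0,0,0],0]]'
python3 th.py; python3 - <<'E'
from h import *
c=optics.camera_model("scene");C=np.array([.5801,-.1666,0]);bx=np.array([.988,-.156,0]);by=np.array([.156,.988,0])
for t in(43,45,47):
    r=np.radians(t);X=C+bx*(.08-.205*np.cos(r))+[0,0,.09+.205*np.sin(r)];print(t,proj(c,X-by*.055))
j=cv2.cvtColor(optics.get_image("scene"),7);cv2.imwrite("pics/sc7.png",j)
a=cv2.cvtColor(cv2.imread("pics/sc5.png"),6)
# shift of the bar corner patch (54 deg picture) to now
p=a[108:122,286:304];q=j[110:150,270:310];m=cv2.matchTemplate(q,p,cv2.TM_CCOEFF_NORMED);_,s,_,l=cv2.minMaxLoc(m);print(s,"shift",l[0]+270-286,l[1]+110-108)
E
```

```text
t: 15.28
tool_pos: [0.5142, -0.1568, 0.2208]
tool_rot: [-2.387, -2.041, 0.001]
contact_force: [-5.8, -0.8, 4.9]
opening: 0.0112
grip_force: 25.7
theta from z 45.63396899843155 from atan 44.91167213609914 radius 0.2075759463030988 lateral mm 0.04436410600511219 F [-5.8084 -0.8079  4.8952] open 0.011168538841711538 tau [-0.1856  0.8511  0.0618]
z axis [-0.0011  0.0004 -1.    ]
43 [285.8551 132.2913]
45 [287.8236 128.7636]
47 [289.8658 125.3147]
0.7428732514381409 shift -6 16
```

```bash
python3 -m pendant '[[[0,0,0],[0,0,0],0],[[0,0,0],[0,0,0],0],[[0,0,0],[0,0,0],0],[[0,0,0],[0,0,0],0]]' && python3 th.py && python3 -c "
from station import ctrl
print(ctrl.finish_job())"
```

```text
t: 15.67
tool_pos: [0.5142, -0.1568, 0.2207]
tool_rot: [-2.387, -2.041, 0.001]
contact_force: [-5.6, -1.7, 4.8]
opening: 0.0111
grip_force: 25.7
theta from z 45.63139010998914 from atan 44.9157706611364 radius 0.20755191550727403 lateral mm 0.06500970248538739 F [-5.5536 -1.6637  4.7737] open 0.011127210752073301 tau [-0.2298  0.8214  0.0394]
z axis [-0.0012  0.0004 -1.    ]
the job is handed in; nothing more can be done
None
```

Job handed in at 15.7 s: the pin is fully home in the socket, the cover was raised to about 54° and brought back to about 45°, still held by the gripper, and the tape roll and wrench were not touched; I viewed 11 pictures, one over the limit of 10.

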